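# Slide the porous stone into the absorption cell

## Robot

A 6-joint arm with a two-finger parallel gripper is mounted at the origin on the work surface. World frame = base frame: x ahead of the robot, y to its left, z up, the work surface at z = 0. Lengths are in m, angles in rad, forces in N, time in s.
With the tool pointing down it reaches from about 0.35 to 0.975 m from the base axis. Payload 4.9 kg.
Tool frame: the origin (TCP) lies on the mounting face of the last link; the fingertips stand 173 mm ahead of it and the grasp point (between the pads) lies 155 mm ahead of it (tcp_to_grasp is the distance from the TCP to the grasp point, in m); z points along the fingers, y is the line along which they close (so a half turn about z gives the same grasp; the last joint's range is limited). The gripper opens to 85 mm and grips with 20 to 120 N. Pads are 22 mm wide; open, the fingers measure 114 mm over their backs; the gripper's body (76 mm by 85 mm) begins 54 mm behind the grasp point. The pads swing forward as they close: fully open they stand 13 mm farther back than shut.
Start: joints at [1.142, 0.053, 1.613, -0, 1.476, -0.119], TCP at [0.191, 0.595, 0.405] pointing down, gripper open.
Joint ranges: [-3.01, 3.01], [-1.01, 2.22], [0.06, 2.58], [-1.02, 4.17], [0.09, 2.62], [-3.14, 3.14]. Speed limits (rad/s): [2.57, 2.57, 3.14, 3.14, 3.14, 3.14].

## Interface

Orientations are given as a rotation vector (axis times angle).
In Python, from station import get_obs, get_image, calibration, finish_job, tcp_to_grasp gives the robot as it stands. The module is installed in compiled form; this text tells all that it offers.
- The arm moves only by the tool arm_command, never from a script. Its argument "plan" is a list that holds one entry, the list of rows, each a list of 6 numbers: the shift along the tool's x, y, z in cm, then the turn, a rotation vector about the tool's x, y, z in rad. A call has 1 to 12 rows; each row is the pose to reach, as a shift and turn from the pose commanded when the call began, along the tool's axes at that moment; what a row does not reach only later rows make up. A row lasts 1/12 s, in which the tool goes at most 41.7 mm and 7.16 degrees, less where a joint would pass 70% of its speed; a pose out of reach is approached as far as the arm can. A call with a gripper value outside its range is refused whole. "gripper" is the closure, from -1 (fully open) to 1 (shut), set as the call begins (left out, the last holds). The fingers move at their own pace and stop on an object; "force" is the grip in N (left out, the last holds). Time passes only in rows, so rows that repeat a pose let the fingers close. It gives the time, the measured TCP pose, the force, the opening and the grip force at its end, in the units of the state.
- get_obs(): the state, without advancing time (a new reading comes with each control period).
- get_image(name): name is "scene" or "top" or "wrist"; returns (picture, depth): 480x640x3 uint8, blue, green, red; 480x640 float32, m along the optical axis (not along the pixel's ray), 0 where there is no reading.
- calibration(name): a dict with "fx", "fy", "cx", "cy" (pixels), "pose" (4x4, takes a point from camera to world coordinates). Camera axes: x right, y up, looking along -z (the intrinsics and any distortion apply to the point x, -y, -z); pixel columns grow to the right and rows downward; lengths in m; the calibration is good to about 2 mm. A picture is of the moment at which its call begins: read the wrist's pose just before it. calibration takes no time and is no camera call; for the wrist camera it gives the pose at the moment of the call.
- finish_job(): hands the job in; it is judged then, once.
The state is a dict: "t": time; "q": joint angles; "dq": joint speeds; "effort": joint torques, N m; "tool_pos": TCP position; "tool_rot": TCP orientation; "contact_force": force on the tool from outside, world axes, zero at the start; "wrist_torque": the same for the moment, N m; "opening": finger opening in m; "grip_force": force on a finger pad.
Only numpy, scipy, OpenCV 4.12 (cv2) and the standard library are available. Lean on these libraries where they do the work, as an engineer would, in place of code of your own. Each camera call takes 0.05 s, during which the arm holds its last target. There are 200 camera calls.

## Task

A loose porous stone (a flat round disc) lies on the flat top of the absorption cell whose round recess is empty. Slide it along with the fingertips, without ever picking it up, until it drops over the rim and lies flat in the recess, and draw the fingers off it; then press it down gently from above with the fingertips to bed it, and come away. Leave the second cell, which is running with a brick sample on its stone, and the things lying around the two cells as they are.

Things in the scene. Friction and masses are not known exactly. Their poses are not given: they have to be found in the camera images.
- stone_center (a point): Centre, half-way through its thickness, of the loose porous stone: a matt sandy-brown flat disc, 63 mm across, 10 mm thick, about 60 g. At the start it lies flat on the cell's top, wholly beside the recess. Its z axis is the disc's axis
- stone: The same loose stone; its origin is the centre of its underside (5 mm below the point), z up along its axis
- cell: The cell with the empty recess: a level aluminium plate 200 x 120 x 20 mm on four 12 mm feet, fixed to the counter; its flat top lies 32 mm above the counter, without any raised edge. Origin: on the counter under the plate's centre; x along the 200 mm length towards the recess end (from which a small brass hose tail sticks out 24 mm, 17 to 24 mm above the counter), y across, z up
- cell_seat (a point): Centre of the mouth of the empty round recess, at the level of the cell's flat top, 50 mm from the plate's centre along its x. The recess is 67 mm across and 8 mm deep, with a sharp rim, so a stone lying home stands 2 mm above the top, its centre 3 mm below this point
- cell2: The second cell, alike but in use: its recess, 50 mm from its centre along its x, holds a stone with a brick sample standing on it. Origin and axes as for the first cell. The two may stand either way round, left or right
- stone2: The stone in the second cell's recess, same size; origin at the centre of its underside. Leave alone
- prism_center (a point): Centre of the upright brick sample, 40 x 40 x 80 mm, standing on the second cell's stone. Leave alone
- tongs: Steel tongs lying on the counter between the cells, 250 mm long along their x, 50 mm wide, 8 mm high; origin at the middle, underside. Leave alone
- beaker: Clear beaker, 78 mm across, 95 mm high, upright beyond the cells; origin at the centre of its underside. Leave alone
- pan: White plastic scale pan, 120 mm across, 24 mm high, on the robot's left; origin at the centre of its underside. Leave alone
- gasket: Flat black rubber ring, 74 mm across, 58 mm hole, 5 mm thick, lying on the robot's left; origin at the centre of its underside. Leave alone
- brush: Small brush, 200 mm long along its x, lying on the robot's right; origin at its underside. Leave alone
Mind the look-alikes: they are no part of the job. What is shaped like the stone but green, orange or turquoise is not meant.

How it is judged:
By the outcome, as a careful person would: the job done as asked, in the order asked, and still so for the second after the job is handed in, with the robot touching nothing.
It also fails if it takes over 51 s, if anything falls off the work surface, if the arm or the gripper's body presses on something with over 40 N, if the wrist force passes 120 N, or if a joint passes its speed limit or range.

## Working session

There is one attempt and no reset: what is moved stays moved. The work goes in short steps, Python scripts to look and compute and a tool call to move; the robot and the scene stay as the last step left them, time stands still between calls to the robot, and variables do not carry over. Pictures are saved under pics/ and viewed, at most 10 in all, crops included, and the job is handed in when it is done.

Besides the shell and the picture viewer there is one more tool, called after ">>>" as name([rows], argument=value, ...), one row to a line, values as JSON. arm_command: Moves the arm, as the interface text tells. Its arguments: {"type":"object","properties":{"plan":{"type":"array"},"gripper":{"type":"number"},"force":{"type":"number"}},"required":["plan"]}

```bash
mkdir -p pics; cat > h.py <<'E'
import numpy as np, cv2
from station import *
from scipy.spatial.transform import Rotation as R
def world(name,u,v,d,c=None):
    c=c or calibration(name); u=np.asarray(u,float);v=np.asarray(v,float)
    p=np.stack([(u-c['cx'])/c['fx']*d,-(v-c['cy'])/c['fy']*d,-d*np.ones_like(u)],-1)
    P=np.array(c['pose']); return p@P[:3,:3].T+P[:3,3]
E
python3 - <<'E'
from h import *
o=get_obs();print(o['t'],o['tool_pos'],o['tool_rot'],o['opening'],o['contact_force'],tcp_to_grasp)
print(R.from_rotvec(o['tool_rot']).as_matrix().round(3))
for n in['scene','top']:
    c=calibration(n);print(n,{k:(v if k!='pose' else np.array(v).round(3).tolist()) for k,v in c.items()})
    im,d=get_image(n);cv2.imwrite(f'pics/{n}0.png',im);np.savez(f'{n}0.npz',im=im,d=d)
E
```

```text
0.0 [0.19042953 0.59500222 0.40347487] [-4.84573456e-01 -3.10341373e+00  3.01972227e-03] 0.08550231734779759 [ 0.04594934  0.05633266 -0.51140726] 0.1547
[[-0.952  0.305 -0.001]
 [ 0.305  0.952 -0.002]
 [ 0.    -0.002 -1.   ]]
scene {'fx': 485.3074909064128, 'fy': 485.3074909064128, 'cx': 315.8950519809246, 'cy': 245.0796845126632, 'pose': [[0.365, -0.799, 0.479, 1.092], [0.931, 0.318, -0.179, -0.219], [-0.009, 0.511, 0.859, 1.009], [0.0, 0.0, 0.0, 1.0]]}
top {'fx': 601.65482017054, 'fy': 601.65482017054, 'cx': 323.27495491935827, 'cy': 245.66233534001054, 'pose': [[-0.011, 0.987, -0.163, 0.34], [-1.0, -0.015, -0.021, -0.021], [-0.023, 0.163, 0.986, 1.301], [0.0, 0.0, 0.0, 1.0]]}
```

View pics/top0.png

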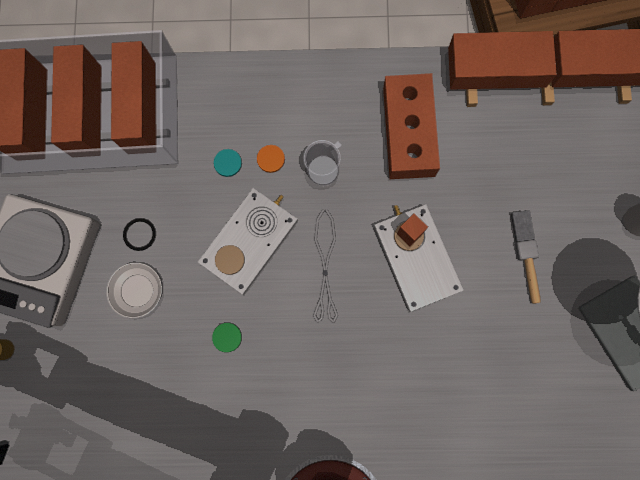

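The loose stone is the sandy-brown disc at (230,260), on the left cell, whose recess at (262,222) is empty. The teal (228,162), orange (270,158) and green (227,337) discs are look-alikes on the counter. The right cell at (418,257) carries the brick sample at (411,232). Next I'll confirm the stone in a crop and measure it.

```bash
cat >> h.py <<'E'
def stone_mask(im):
    h=cv2.cvtColor(im,cv2.COLOR_BGR2HSV)
    return cv2.inRange(h,(8,60,60),(20,160,210))
E
python3 - <<'E'
from h import *
z=np.load('top0.npz');im,d=z['im'],z['d']
print(cv2.cvtColor(im,cv2.COLOR_BGR2HSV)[[260,255,222],[230,225,262]])
def pt(u,v,zz):
    c=calibration('top');o=np.array(c['pose'])[:3,3];p=world('top',u,v,1.,c);r=p-o;return o+r*(zz-o[2])/r[2]
cr=im[180:300,190:310];cv2.imwrite('pics/crop0.png',cv2.resize(cr,None,fx=5,fy=5,interpolation=cv2.INTER_CUBIC))
m=stone_mask(im);m[:, :195]=0;m[:,300:]=0;m[:235]=0;m[300:]=0
m=cv2.morphologyEx(m,cv2.MORPH_OPEN,np.ones((3,3)))
c=max(cv2.findContours(m,0,1)[0],key=cv2.contourArea);e=cv2.fitEllipse(c);print('stone',e,pt(*e[0],.042))
print('depth pts',world('top',*e[0],d[int(e[0][1]),int(e[0][0])]),world('top',262,222,d[222,262]))
print('seat',pt(262,222,.025))
for u,v in[(255,190),(297,220),(243,294),(199,263)]:print(pt(u,v,.032))
E
```

```text
[[ 15  93 140]
 [ 15  98 138]
 [  0   0  16]]
stone ((229.13148498535156, 259.33062744140625), (27.935619354248047, 28.566919326782227), 57.41754150390625) [0.52179509 0.20650816 0.042     ]
depth pts [0.52136652 0.20597286 0.04496681] [0.6056564  0.13958986 0.02182197]
seat [0.60499617 0.13919179 0.025     ]
[0.67486477 0.15398239 0.032     ]
[0.60673339 0.06271252 0.032     ]
[0.44870147 0.17777763 0.032     ]
[0.51625072 0.27287067 0.032     ]
```

View pics/crop0.png

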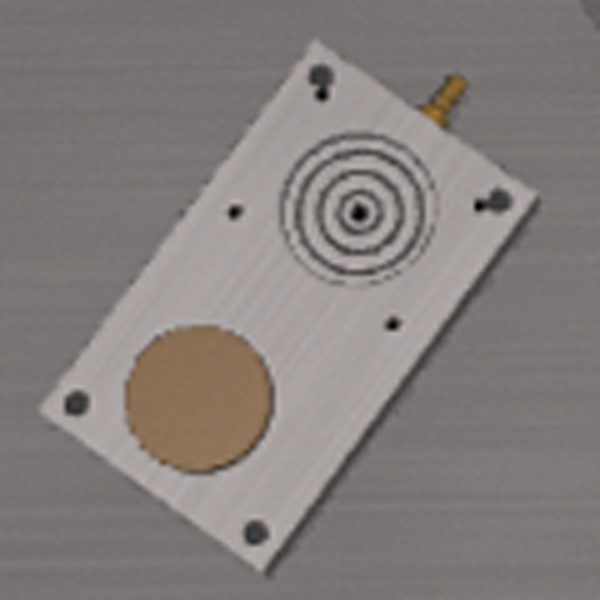

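The crop confirms it: the plain sandy-brown disc (crop 198,398) lies beside the empty ringed recess (crop 360,210). I'll go above the cell for a wrist view.

>>> arm_command([
  [[-8,-4.8,0,0,0,0.06],[-16,-9.6,0,0,0,0.12],[-24,-14.5,0,0,0,0.2],[-32,-19.3,0,0,0,0.27],[-40,-24,0,0,0,0.33],[-48.5,-29,0,0,0,0.38],[-48.5,-29,0,0,0,0.38],[-48.5,-29,0,0,0,0.38],[-48.5,-29,0,0,0,0.38],[-48.5,-29,0,0,0,0.38],[-48.5,-29,0,0,0,0.38],[-48.5,-29,0,0,0,0.38]],
], gripper=0.0)

```text
t: 1.1
tool_pos: [0.5217, 0.2181, 0.4043]
tool_rot: [-1.062, -2.956, 0.0]
contact_force: [0.6, 0.8, -0.5]
opening: 0.0426
grip_force: 0.0
```

```bash
python3 - <<'E'
from h import *
o=get_obs();print(o['t'],o['tool_pos'],o['opening'],o['dq'].round(2) if hasattr(o['dq'],'round') else o['dq'])
print(R.from_rotvec(o['tool_rot']).as_matrix().round(3))
c=calibration('wrist');print(np.array(c['pose']).round(3),c['fx'])
im,d=get_image('wrist');cv2.imwrite('pics/w1.png',im);np.savez('w1.npz',im=im,d=d,pose=c['pose'])
E
```

```text
1.1 [0.52174654 0.21807465 0.40428801] 0.04258629819344715 [-0.82  0.36 -0.33  0.   -0.03 -0.81]
[[-0.771  0.636 -0.001]
 [ 0.636  0.771  0.   ]
 [ 0.    -0.    -1.   ]]
[[ 0.637 -0.742 -0.209  0.468]
 [ 0.771  0.613  0.173  0.262]
 [-0.    -0.271  0.963  0.373]
 [ 0.     0.     0.     1.   ]] 349.46754760715123
```

View pics/w1.png

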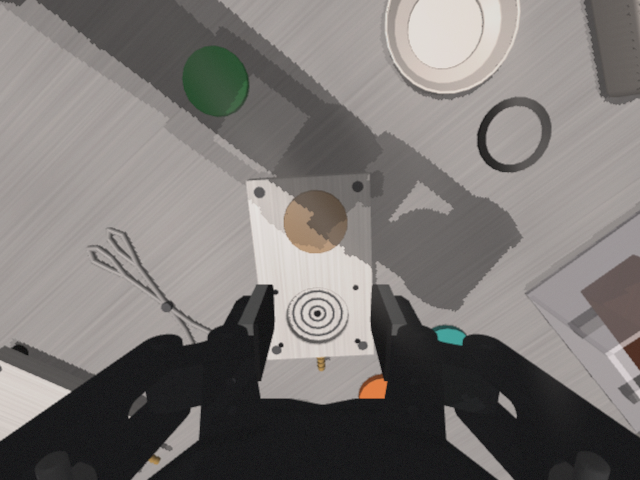

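```bash
cat >> h.py <<'E'
def pz(name,u,v,zz,c):
    o=np.array(c['pose'])[:3,3];p=world(name,u,v,1.,c);r=p-o;return o+r*(zz-o[2])/r[2]
E
python3 - <<'E'
from h import *
z=np.load('w1.npz');im,d=z['im'],z['d'];c=calibration('wrist');c['pose']=z['pose'];print(get_obs()['q'])
print([k for k in c])
h=cv2.cvtColor(im,cv2.COLOR_BGR2HSV);m=cv2.inRange(h,(8,50,25),(22,200,230));r=np.zeros_like(m);r[180:262,270:362]=255;m&=r
C=max(cv2.findContours(cv2.morphologyEx(m,cv2.MORPH_CLOSE,np.ones((5,5))),0,1)[0],key=cv2.contourArea);C=cv2.convexHull(C)
u,v=C[:,0,0],C[:,0,1];P=pz('wrist',u,v,.042,c)[:,:2]
(cx,cy),rad=cv2.minEnclosingCircle(P.astype(np.float32)*1000);print('stone mm',cx,cy,rad,cv2.fitEllipse(C))
S=pz('wrist',317.5,314,.024,c);print('seat via ctr',S,world('wrist',317.5,314,d[314,317]))
for u,v in[(248,181),(369,175)]:print(pz('wrist',u,v,.032,c))
s=np.array([cx,cy])/1000;print(S[:2]-s,np.degrees(np.arctan2(*(S[:2]-s)[::-1])))
cr=im[270:370,260:380];cv2.imwrite('pics/c2.png',cv2.resize(cr,None,fx=6,fy=6,interpolation=cv2.INTER_CUBIC))
E
```

```text
[ 0.25564837 -0.08467411  1.74949043 -0.00531549  1.47516815 -0.61875973]
['fx', 'fy', 'cx', 'cy', 'pose']
stone mm 72.83692932128906 -454.37481689453125 406.24285888671875 ((315.08282470703125, 221.601806640625), (62.29471969604492, 63.244606018066406), 84.89366149902344)
seat via ctr [0.60585061 0.14170992 0.024     ] [0.61046251 0.13470165 0.02434986]
[0.45041882 0.1835338  0.032     ]
[0.52043707 0.27739104 0.032     ]
[0.53301368 0.59608473] 48.197200277890886
```

View pics/c2.png

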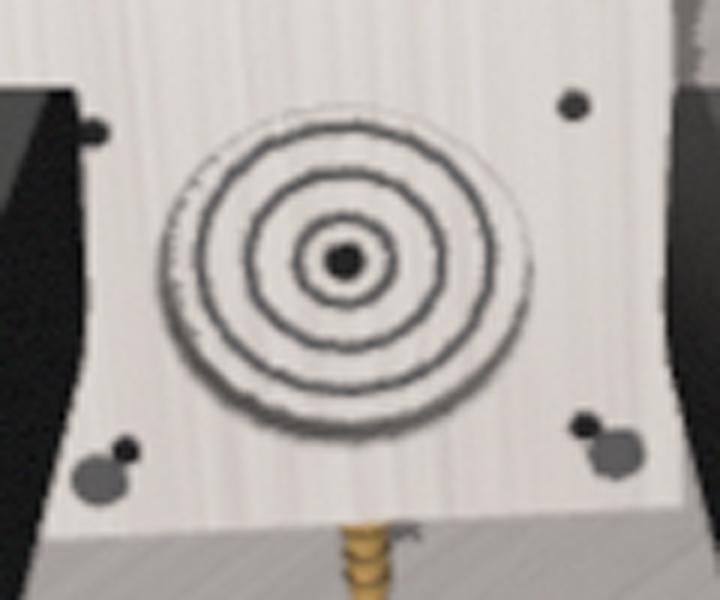

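The recess is empty with its rim plainly in view. I'll turn the wrist half round so that the camera looks ahead along the push, and move behind the stone.

>>> arm_command([
  [[2,0,0,0,0,0.12],[4,0,1,0,0,0.24],[6,0,2,0,0,0.36],[8,0,4,0,0,0.48],[9.7,0,6,0,0,0.6],[9.7,0,8,0,0,0.72],[9.7,0,10,0,0,0.84],[9.7,0,11,0,0,0.96],[9.7,0,12,0,0,1.08],[9.7,0,13,0,0,1.2],[9.7,0,14,0,0,1.32],[9.7,0,14,0,0,1.44]],
])

```text
t: 2.15
tool_pos: [0.4448, 0.2814, 0.2616]
tool_rot: [-2.752, -1.514, 0.008]
contact_force: [-1.1, -1.0, -0.7]
opening: 0.0428
grip_force: 0.0
```

>>> arm_command([
  [[0,0,0,0,0,0.12],[0,0,0,0,0,0.24],[0,0,0,0,0,0.36],[0,0,0,0,0,0.48],[0,0,0,0,0,0.6],[0,0,0,0,0,0.72],[0,0,0,0,0,0.84],[0,0,0,0,0,0.96],[0,0,0,0,0,1.08],[0,0,0,0,0,1.2],[0,0,0,0,0,1.32],[0,0,0,0,0,1.44]],
])

```text
t: 3.15
tool_pos: [0.4457, 0.2818, 0.2642]
tool_rot: [3.067, -0.676, -0.001]
contact_force: [0.1, -0.6, 0.6]
opening: 0.0428
grip_force: 0.0
```

>>> arm_command([
  [[0,0,0,0,0,0.1],[0,0,0,0,0,0.2],[0,0,0,0,0,0.26],[0,0,0,0,0,0.26],[0,0,0,0,0,0.26],[0,0,0,0,0,0.26]],
])

```text
t: 3.65
tool_pos: [0.4459, 0.2817, 0.2645]
tool_rot: [2.958, -1.058, -0.0]
contact_force: [-0.3, -0.3, -0.3]
opening: 0.0428
grip_force: 0.0
```

```bash
cat > look.py <<'E'
from h import *
import sys
# stone found as brown blob in the wrist view; seat from pixel given
def look(tag):
    o=get_obs();c=calibration('wrist');im,d=get_image('wrist');cv2.imwrite(f'pics/{tag}.png',im);np.savez(f'{tag}.npz',im=im,d=d,pose=c['pose'])
    M=R.from_rotvec(o['tool_rot']).as_matrix();print(o['t'],o['tool_pos'],M.round(4)[:,0],M.round(4)[:,2],np.abs(o['dq']).max(),o['opening'],o['contact_force']);return o,im,d,c
def stone(im,c,zz=.042,ymin=0):
    h=cv2.cvtColor(im,cv2.COLOR_BGR2HSV);m=cv2.inRange(h,(8,50,25),(22,200,230));m[:ymin]=0
    C=max(cv2.findContours(cv2.morphologyEx(m,cv2.MORPH_CLOSE,np.ones((5,5))),0,1)[0],key=cv2.contourArea);C=cv2.convexHull(C)
    P=pz('wrist',C[:,0,0],C[:,0,1],zz,c)[:,:2]
    Q=np.ascontiguousarray(P[:,None]*1000,dtype=np.float32)
    return cv2.fitEllipse(C),cv2.minEnclosingCircle(Q),cv2.fitEllipse(Q)
E
python3 - <<'E'
from look import *
o,im,d,c=look('w3');print(stone(im,c))
E
```

```text
3.65 [0.44592165 0.28171323 0.26447623] [ 7.733e-01 -6.341e-01 -2.000e-04] [-4.e-04 -2.e-04 -1.e+00] 0.0054517972319050225 0.04275656104351628 [-0.28689163 -0.25121297 -0.3111813 ]
(((338.16070556640625, 59.66572952270508), (123.69400024414062, 138.23846435546875), 4.183096885681152), ((310.07391357421875, 135.66012573242188), 241.935791015625), ((309.98211669921875, 144.17222595214844), (195.07391357421875, 483.5732727050781), 92.01935577392578))
```

View pics/w3.png

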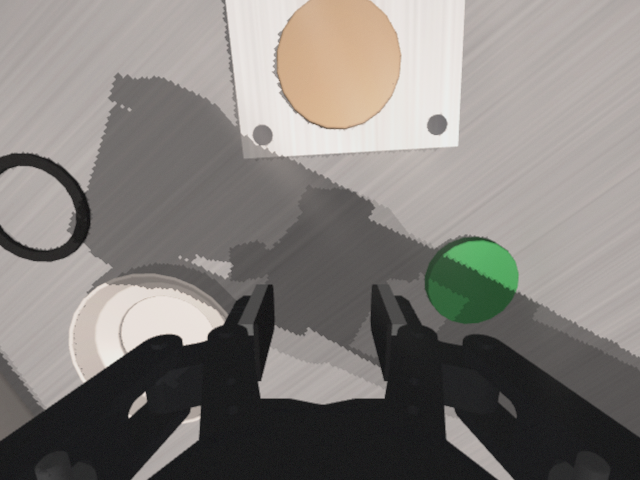

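The stone (338,60) is at the upper edge and the recess is out of frame. I'll go forward and up for one still measurement.

>>> arm_command([
  [[2,0,-2,0,0,0],[4,0,-4,0,0,0],[6,0,-5,0,0,0],[7,0,-6,0,0,0],[7,0,-6,0,0,0],[7,0,-6,0,0,0],[7,0,-6,0,0,0],[7,0,-6,0,0,0]],
])

```text
t: 4.37
tool_pos: [0.4991, 0.2376, 0.3232]
tool_rot: [2.957, -1.058, -0.004]
contact_force: [-0.2, -0.3, -1.0]
opening: 0.043
grip_force: 0.0
```

```bash
python3 - <<'E'
from look import *
o,im,d,c=look('w4');print(stone(im,c))
E
```

```text
4.3667 [0.49913603 0.23764071 0.32315969] [ 0.773  -0.6344 -0.0017] [-2.7e-03 -6.0e-04 -1.0e+00] 0.0024912866275265478 0.042970337377092126 [-0.15429685 -0.25654188 -1.01396051]
(((332.0779113769531, 184.57723999023438), (86.17097473144531, 87.20449829101562), 10.544647216796875), ((143.2471160888672, 429.2254638671875), 534.0753173828125), ((133.5386505126953, 429.7869873046875), (886.1827392578125, 1065.9111328125), 175.8837432861328))
```

View pics/w4.png

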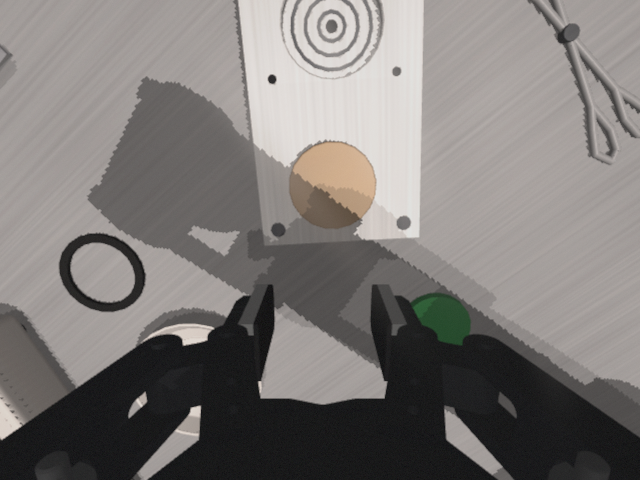

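Stone at (332,185), recess centre at (332,26), fingers clear behind. Now I'll compute both, with a fix to `pz` for arrays.

```bash
sed -i 's|r\*(zz-o\[2\])/r\[2\]|r*(zz-o[2])/r[...,2:]|' h.py; python3 - <<'E'
from look import *
z=np.load('w4.npz');c=calibration('wrist');c['pose']=z['pose'];o=get_obs();T=np.array(o['tool_pos']);M=R.from_rotvec(o['tool_rot']).as_matrix()
e,mc,ee=stone(z['im'],c);print(mc,ee)
S=pz('wrist',332,26,.024,c);P=np.array([mc[0][0]/1000,mc[0][1]/1000,.042]);P2=pz('wrist',*e[0],.042,c)
print('stone',P,P2,'seat',S,'dist',np.linalg.norm((S-P)[:2]))
print('tool-frame stone',(M.T@(P-T)).round(4),'seat',(M.T@(S-T)).round(4))
# finger tips via depth
for u,v in[(268,300),(377,300),(265,290),(380,290)]:print((M.T@(world('wrist',u,v,z['d'][v,u],c)-T)).round(4))
print(world('wrist',332,100,z['d'][100,332],c),'plate z')
E
```

```text
((522.2810668945312, 208.31625366210938), 31.000606536865234) ((522.3353881835938, 208.35617065429688), (61.34927749633789, 61.81422424316406), 66.10447692871094)
stone [0.52228107 0.20831625 0.042     ] [0.52315581 0.20769712 0.042     ] seat [0.6044593  0.14142877 0.024     ] dist 0.1059584661622529
tool-frame stone [0.0369 0.0074 0.2812] seat [0.1429 0.007  0.299 ]
[ 0.0078 -0.021   0.1569]
[0.0077 0.0219 0.1571]
[ 0.0098 -0.0229  0.1621]
[0.0103 0.0236 0.1609]
[0.56745687 0.17164155 0.03274179] plate z
```

>>> arm_command([
  [[-0.7,0.7,3,0,0,0],[-0.7,0.7,6,0,0,0],[-0.7,0.7,8,0,0,0],[-0.7,0.7,10,0,0,0],[-0.7,0.7,11,0,0,0],[-0.7,0.7,11.5,0,0,0],[-0.7,0.7,11.5,0,0,0],[-0.7,0.7,11.5,0,0,0],[-0.7,0.7,11.5,0,0,0]],
])

```text
t: 5.17
tool_pos: [0.491, 0.2366, 0.2113]
tool_rot: [-2.956, 1.059, -0.003]
contact_force: [0.6, 0.3, -0.4]
opening: 0.0428
grip_force: 0.0
```

>>> arm_command([
  [[0,0,0.2,0,0,0],[0,0,0.4,0,0,0],[0,0,0.4,0,0,0],[0,0,0.4,0,0,0]],
])

```text
t: 5.5
tool_pos: [0.4903, 0.2362, 0.2058]
tool_rot: [-2.957, 1.06, -0.0]
contact_force: [-0.6, -0.5, 1.1]
opening: 0.0431
grip_force: 0.0
```

>>> arm_command([
  [[0,0,0.1,0,0,0],[0,0,0.2,0,0,0],[0,0,0.2,0,0,0],[0,0,0.2,0,0,0]],
])

```text
t: 5.83
tool_pos: [0.4903, 0.2362, 0.2036]
tool_rot: [2.957, -1.06, -0.0]
contact_force: [0.6, 0.1, -0.2]
opening: 0.043
grip_force: 0.0
```

>>> arm_command([
  [[0,0,0.1,0,0,0],[0,0,0.2,0,0,0],[0,0,0.2,0,0,0],[0,0,0.2,0,0,0]],
])

```text
t: 6.17
tool_pos: [0.4906, 0.2364, 0.2035]
tool_rot: [2.957, -1.059, -0.001]
contact_force: [-6.4, -1.4, 11.1]
opening: 0.0426
grip_force: 5.7
```

>>> arm_command([
  [[0,0,0.1,0,0,0],[0,0,0.1,0,0,0],[0,0,0.1,0,0,0]],
])

```text
t: 6.42
tool_pos: [0.4907, 0.2365, 0.2034]
tool_rot: [2.957, -1.059, -0.002]
contact_force: [-8.9, -3.1, 17.4]
opening: 0.0427
grip_force: 8.7
```

>>> arm_command([
  [[0,0,-0.3,0,0,0],[0,0,-0.5,0,0,0],[0,0,-0.5,0,0,0],[0,0,-0.5,0,0,0],[0,0,-0.5,0,0,0]],
])

```text
t: 6.83
tool_pos: [0.4902, 0.2362, 0.2052]
tool_rot: [2.957, -1.06, -0.001]
contact_force: [0.3, -0.2, 0.5]
opening: 0.0425
grip_force: 0.0
```

```bash
python3 - <<'E'
from look import *
o,im,d,c=look('w5');T=np.array(o['tool_pos']);M=R.from_rotvec(o['tool_rot']).as_matrix()
e,mc,ee=stone(im,c);print(e,mc)
P=np.array([mc[0][0]/1000,mc[0][1]/1000,.042]);print((M.T@(P-T)).round(4))
E
```

```text
6.8333 [0.49015445 0.23618092 0.2052471 ] [ 7.724e-01 -6.352e-01 -4.000e-04] [-7.e-04 -2.e-04 -1.e+00] 0.003656565438798726 0.0425313124154751 [ 0.27663232 -0.23573379  0.47982296]
((324.1938171386719, 204.2847137451172), (158.97496032714844, 160.7771453857422), 84.46528625488281) ((522.4226684570312, 208.17701721191406), 30.902692794799805)
[0.0428 0.001  0.1632]
```

View pics/w5.png

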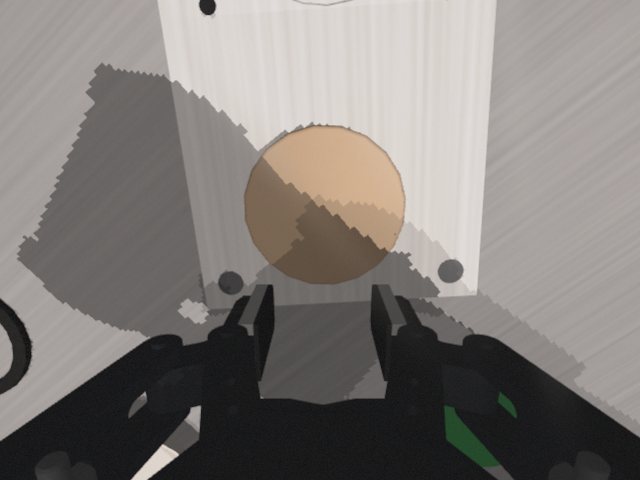

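Fingers stand on the plate behind the stone (324,204), not touching it, so the contact felt was the plate. The seat lies straight along tool x. I'll push 9 cm with the tips about 2.5 mm above the plate.

>>> arm_command([
  [[0.3,0.1,-0.1,0,0,0],[0.6,0.1,-0.1,0,0,0],[0.9,0.1,-0.1,0,0,0],[1.3,0.1,-0.1,0,0,0],[1.8,0.1,-0.1,0,0,0],[2.3,0.1,-0.1,0,0,0],[2.8,0.1,-0.1,0,0,0],[3.3,0.1,-0.1,0,0,0],[3.8,0.1,-0.1,0,0,0],[4.3,0.1,-0.1,0,0,0],[4.8,0.1,-0.1,0,0,0],[5.3,0.1,-0.1,0,0,0]],
])

```text
t: 7.88
tool_pos: [0.531, 0.2015, 0.2067]
tool_rot: [2.957, -1.06, -0.0]
contact_force: [-0.3, 0.1, -0.9]
opening: 0.0429
grip_force: 0.1
```

>>> arm_command([
  [[0.5,0,0,0,0,0],[1,0,0,0,0,0],[1.5,0,0,0,0,0],[2,0,0,0,0,0],[2.5,0,0,0,0,0],[2.9,0,0,0,0,0],[3.2,0,0,0,0,0],[3.2,0,0,0,0,0],[3.2,0,0,0,0,0]],
])

```text
t: 8.63
tool_pos: [0.5555, 0.1814, 0.2067]
tool_rot: [-2.957, 1.06, -0.0]
contact_force: [0.4, 0.6, 0.7]
opening: 0.0429
grip_force: 0.0
```

```bash
python3 - <<'E'
from look import *
o,im,d,c=look('w6');T=np.array(o['tool_pos']);M=R.from_rotvec(o['tool_rot']).as_matrix()
e,mc,ee=stone(im,c);print(e,mc)
P=np.array([mc[0][0]/1000,mc[0][1]/1000,.042]);print('stone',(M.T@(P-T)).round(4),'seat',(M.T@(np.array([.6045,.1414,.032])-T)).round(4))
E
```

```text
8.6333 [0.55547503 0.18140487 0.20674063] [ 7.723e-01 -6.353e-01  1.000e-04] [ 1.e-04 -0.e+00 -1.e+00] 0.00460312785771057 0.042887521771370285 [0.37920068 0.57994401 0.68066155]
((322.1314697265625, 225.23587036132812), (152.6018829345703, 156.3756561279297), 91.57264709472656) ((581.7656860351562, 159.39395141601562), 31.085399627685547)
stone [0.0343 0.0003 0.1647] seat [ 0.0633 -0.0002  0.1747]
```

View pics/w6.png

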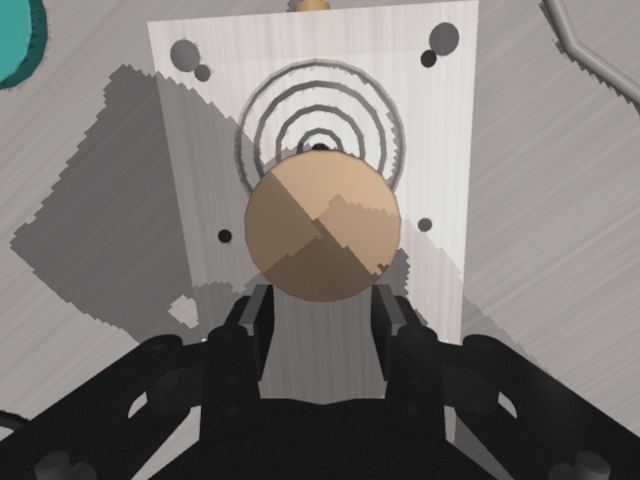

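The stone (322,225) sits centred in the finger cradle, in line with the recess, whose rim spans columns 236–405 with its top at row 60. I'll refine the remaining travel from the rim.

```bash
python3 - <<'E'
from look import *
z=np.load('w6.npz');c=calibration('wrist');c['pose']=z['pose'];o=get_obs();T=np.array(o['tool_pos']);M=R.from_rotvec(o['tool_rot']).as_matrix()
for u,v in[(320,60),(236,147),(405,147)]:print(((pz('wrist',u,v,.032,c)-T)@M).round(4))
print('hole',((pz('wrist',320,148,.024,c)-T)@M).round(4))
E
```

```text
[ 0.0972 -0.0005  0.1747]
[ 0.0659 -0.034   0.1747]
[0.0658 0.0332 0.1747]
hole [ 0.0653 -0.0007  0.1827]
```

>>> arm_command([
  [[0.3,0,0,0,0,0],[0.6,-0.05,0,0,0,0],[0.9,-0.05,0,0,0,0],[1.2,-0.05,0,0,0,0],[1.5,-0.05,0,0,0,0],[1.8,-0.05,0,0,0,0],[2.1,-0.05,0,0,0,0],[2.4,-0.05,0,0,0,0],[2.6,-0.05,0,0,0,0],[2.8,-0.05,0,0,0,0],[2.9,-0.05,0,0,0,0],[2.9,-0.05,0,0,0,0]],
])

```text
t: 9.68
tool_pos: [0.5782, 0.1633, 0.2067]
tool_rot: [2.957, -1.06, 0.0]
contact_force: [0.8, 0.1, 0.1]
opening: 0.0425
grip_force: 0.0
```

```bash
cat > fit.py <<'E'
from look import *
import sys
o,im,d,c=look(sys.argv[1]);T=np.array(o['tool_pos']);M=R.from_rotvec(o['tool_rot']).as_matrix()
e,mc,ee=stone(im,c,.034);print(e,mc);u0,v0=e[0];a=e[1][0]/2
for du,dv in[(0,-.8),(0,0),(0,.6),(-.8,0),(.8,0)]:
    u,v=int(u0+du*a),int(v0+dv*a);print((du,dv),world('wrist',u,v,np.median(d[v-1:v+2,u-1:u+2]),c).round(4))
v=int(v0);u=int(u0-1.35*a);print('plate',world('wrist',u,v,d[v,u],c).round(4))
E
python3 fit.py w7
```

```text
9.6833 [0.57822972 0.16330319 0.20669087] [ 7.723e-01 -6.353e-01  1.000e-04] [ 1.e-04 -1.e-04 -1.e+00] 0.0034101669938263702 0.04254831985035735 [0.75747497 0.0837156  0.05236659]
((322.2537536621094, 224.15699768066406), (144.10324096679688, 148.12646484375), 89.7867431640625) ((603.5022583007812, 142.10479736328125), 31.05647087097168)
(0, -0.8) [0.6232 0.1261 0.0336]
(0, 0) [0.6049 0.1411 0.0335]
(0, 0.6) [0.5902 0.1532 0.0338]
(-0.8, 0) [0.6202 0.1598 0.0334]
(0.8, 0) [0.5899 0.1228 0.0341]
plate [0.6309 0.1732 0.0321]
```

View pics/w7.png

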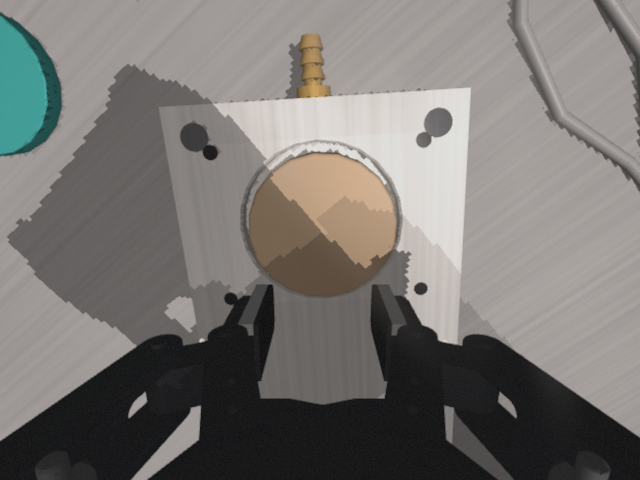

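The stone lies flat in the recess: its top reads 33.4–34.1 mm all over against the plate's 32.1 mm, and the rim shows round it at (322,224). I'll draw the fingers off, lift, close, and move over the centre.

>>> arm_command([
  [[-0.5,0,0,0,0,0],[-1.2,0,0,0,0,0],[-2,0,0,0,0,0],[-2,0,-1,0,0,0],[-2,0,-3,0,0,0],[-2,0,-5,0,0,0],[-2,0,-5,0,0,0],[-2,0,-5,0,0,0]],
])

```text
t: 10.4
tool_pos: [0.5631, 0.1765, 0.259]
tool_rot: [-2.956, 1.059, -0.006]
contact_force: [-0.7, -0.6, -0.3]
opening: 0.0425
grip_force: 0.0
```

>>> arm_command([
  [[1,0,0,0,0,0],[3,0,0,0,0,0],[5,0,0,0,0,0],[5.3,0,0,0,0,0],[5.3,0,0,0,0,0],[5.3,0,0,0,0,0],[5.3,0,1.5,0,0,0],[5.3,0,3,0,0,0],[5.3,0,3.8,0,0,0],[5.3,0,3.8,0,0,0],[5.3,0,3.8,0,0,0],[5.3,0,3.8,0,0,0]],
], gripper=1, force=20)

```text
t: 11.4
tool_pos: [0.6036, 0.1428, 0.2194]
tool_rot: [-2.957, 1.059, -0.001]
contact_force: [0.1, -0.2, 0.4]
opening: 0.0001
grip_force: 0.0
```

>>> arm_command([
  [[0,0,0.4,0,0,0],[0,0,0.7,0,0,0],[0,0,0.9,0,0,0],[0,0,0.9,0,0,0],[0,0,0.9,0,0,0]],
])

```text
t: 11.82
tool_pos: [0.6035, 0.1425, 0.2095]
tool_rot: [2.957, -1.06, -0.001]
contact_force: [0.5, 0.2, 0.5]
opening: -0.0001
grip_force: 0.0
```

>>> arm_command([
  [[0,0,0.1,0,0,0],[0,0,0.2,0,0,0],[0,0,0.2,0,0,0],[0,0,0.2,0,0,0]],
])

```text
t: 12.15
tool_pos: [0.6035, 0.1425, 0.2076]
tool_rot: [2.957, -1.06, -0.0]
contact_force: [0.4, -0.0, 0.1]
opening: 0.0001
grip_force: 0.0
```

>>> arm_command([
  [[0,0,0.1,0,0,0],[0,0,0.15,0,0,0],[0,0,0.15,0,0,0],[0,0,0.15,0,0,0]],
])

```text
t: 12.48
tool_pos: [0.6038, 0.1426, 0.2074]
tool_rot: [2.957, -1.06, -0.0]
contact_force: [-3.8, -1.2, 6.4]
opening: -0.0005
grip_force: 3.0
```

Contact is at 6 N. I'll press slightly more, hold, then lift straight up and away.

>>> arm_command([
  [[0,0,0.05,0,0,0],[0,0,0.1,0,0,0],[0,0,0.1,0,0,0],[0,0,0.1,0,0,0],[0,0,0.1,0,0,0],[0,0,0.1,0,0,0]],
])

```text
t: 12.98
tool_pos: [0.604, 0.1426, 0.2074]
tool_rot: [2.957, -1.06, 0.0]
contact_force: [-4.2, 0.2, 10.4]
opening: -0.0001
grip_force: 5.2
```

>>> arm_command([
  [[0,0,-0.3,0,0,0],[0,0,-0.8,0,0,0],[0,0,-2,0,0,0],[0,0,-4,0,0,0],[-2,0,-7,0,0,0],[-4,0,-10,0,0,0],[-7,0,-12,0,0,0],[-10,0,-12,0,0,0],[-10,0,-12,0,0,0],[-10,0,-12,0,0,0],[-10,0,-12,0,0,0],[-10,0,-12,0,0,0]],
])

```text
t: 13.98
tool_pos: [0.5267, 0.2055, 0.3248]
tool_rot: [2.956, -1.061, -0.001]
contact_force: [1.1, 0.2, 0.8]
opening: -0.0002
grip_force: 0.0
```

```bash
python3 fit.py w8; python3 - <<'E'
from h import *
im,d=get_image('top');a=np.load('top0.npz')['im']
w=np.load('w8.npz')['im'][:480]
cv2.imwrite('pics/end.png',np.hstack([cv2.resize(im,(400,300)),cv2.resize(w,(400,300))]))
E
```

```text
13.9833 [0.52672213 0.20549038 0.32484387] [ 7.719e-01 -6.357e-01 -2.000e-04] [-6.e-04 -4.e-04 -1.e+00] 0.009920946059184515 -0.00019976537293231602 [1.08376409 0.24914093 0.77249074]
((321.3304748535156, 92.40524291992188), (89.74321746826172, 96.55299377441406), 1.4034970998764038) ((603.2864990234375, 142.62921142578125), 31.134685516357422)
(0, -0.8) [0.6218 0.1276 0.0335]
(0, 0) [0.6045 0.1419 0.0332]
(0, 0.6) [0.5909 0.1532 0.0328]
(-0.8, 0) [0.6203 0.1612 0.0336]
(0.8, 0) [0.5887 0.1227 0.0332]
plate [0.6317 0.1746 0.0312]
```

View pics/end.png

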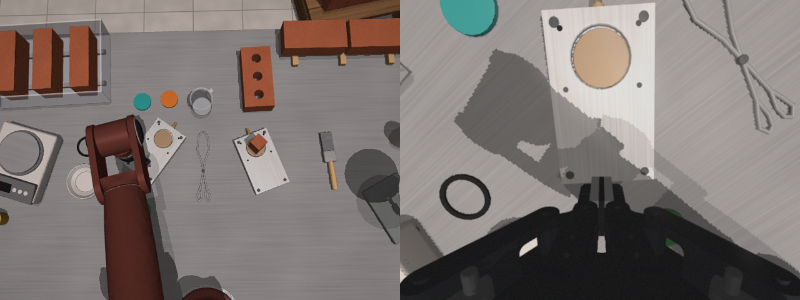

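The stone lies flat in the recess (right view, 601,57), about 2 mm above the plate. The gripper is clear and everything else is where it was.

```bash
python3 -c "
from station import *
print(finish_job())"
```

```text
the job is handed in; nothing more can be done
None
```

The stone was slid into the empty recess without being picked up, pressed down with about 10 N so that it lies flat about 2 mm above the plate, and the job is handed in at about 14 s with the arm clear and nothing else disturbed.

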